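Pass the timer through the gravity flap of the return box

TASK

The bench timer goes off for disinfection: push it across the bench with the fingertips, in through the hanging flap of the white return box, until it lies wholly inside, then draw the fingers out so that the flap falls shut behind it. Only push it, gently and flat on the bench: do not pinch, lift or tip it. Leave the brown bottle, orange cap, tape roll and flat white test cassette near the box where they are.

Things in the scene. Friction and masses are not known exactly. Their poses are not given: they have to be found in the camera images.
- timer: White lab countdown timer lying flat and loose on the bench: 62 mm along its x, 78 mm along its y, 21 mm high, about 75 g, edges rounded. Origin at the centre of its underside, z up. It starts before the box, centre 95 to 112 mm short of the flap, up to 45 mm to either side of the box's centre line, turned up to 0.4 rad from square with the box.
- hatch: White return box fixed on the bench, place and yaw vary; it has no floor, the timer slides on the bench. Origin on the bench midway under the flap's hinge; x points into the box, y across it to the left. Opening 152 mm wide. Side walls 6 mm thick, 45 mm high, from x = -12 to 134 mm; inner face of the back wall at x = 128 mm. Clear roof over x = 76 to 134 mm only, underside 42, top 45 mm high.
- hinge (a point): Midway between the flap's two pivots, 64 mm above the bench, right above the box's origin. No rod crosses here: the pivots sit on ears (18 mm along x, top 73 mm high) on the two side walls, 152 mm apart, and the space between is open above the flap, so fingers pass between the ears.
- mouth (a point): Point on the bench between the front ends of two low guide cheeks (26 mm high) that flare out before the side walls: 35 mm in front of the hinge, the cheeks about 185 mm apart there, narrowing to 152 mm at the walls. Outside each wall a 4 mm thick foot flange reaches 98 mm from the box's centre line.
- flap (a joint): Angle of the aluminium flap, a 3 mm plate that hangs on two side arms from the pivots across the whole opening, 7 to 23 mm above the bench; 60 g. 0 = hanging shut; it opens inwards only, up to 1.6 rad, swinging into the box and up. No spring or latch: it rests on what is in its way, else falls shut by its weight in about a second.
- flap_lip (a point): Middle of the flap's lower lip, 57 mm from the pivot axis; straight under it, 7 mm above the bench, when shut. To clear the falling lip the timer's rear edge must lie some 40 mm or more past the hinge; the fingers then stand under the flap, which leans on them until they are drawn out. Fingers leaning a little, tips forward, reach in farthest.
- tape_roll: Bystander: roll of tape lying flat, 96 mm across, 25 mm high, to the left of the box (box y + side). Origin at the centre of its underside.
- amber_bottle: Bystander: small brown bottle with black cap, 34 mm across, 66 mm high, standing to the right of the box. Origin at the centre of its underside.
- cassette: Bystander: flat white test cassette, 37 x 62 mm (long along its y), 6 mm high, in front, to the left of the timer. Origin at the centre of its underside.
- tube_cap: Bystander: orange screw cap, 34 mm across, 13 mm high, lying to the right of the box's mouth. Origin at the centre of its underside.
There are look-alikes about, which are no part of the job. Several things have the shape of the timer; the one meant has the colours described above.

How it is judged:
By the outcome, as a careful person would: the job done as asked, in the order asked, and still so for the second after the job is handed in, with the robot touching nothing.
It also fails if it takes over 51 s, if anything falls off the work surface, if the arm or the gripper's body presses on something with over 40 N, if the wrist force passes 120 N, or if a joint passes its speed limit or range.

ROBOT

A 6-joint arm with a two-finger parallel gripper is mounted at the origin on a cart in front of the work surface, level with it; the furniture and walls round the work are solid. World frame = base frame: x ahead of the robot, y to its left, z up, the work surface at z = 0. Lengths are in m, angles in degrees, forces in N, time in s.
With the tool pointing down it reaches from about 0.3 to 0.75 m from the base axis. Payload 8.5 kg.
Tool frame: the origin (TCP) lies on the centre line of the jaws, within the pads' length; the fingertips stand 14 mm ahead of it and the grasp point (between the pads) lies 5 mm behind it; z points along the fingers, y is the direction in which the jaws open and shut (so a half turn about z gives the same grasp; the last joint's range is limited). The gripper opens to 85 mm and grips with 20 to 120 N. Pads are 22 mm wide; open, the fingers measure 114 mm over their backs; the gripper's body (76 mm by 85 mm) begins 54 mm behind the grasp point. The pads swing forward as they close: fully open they stand 13 mm farther back than shut.
Start: joints at [53.325, 21.807, 74.336, -0, 83.858, -12.336], TCP at [0.227, 0.501, 0.245] pointing down, gripper open.
Joint ranges: [-178.18, 178.18], [-50.72, 133.34], [12.68, 142.11], [-81.47, 261.47], [9.98, 163.14], [-165.26, 165.26]. Speed limits (degrees/s): [136.94, 136.94, 180, 180, 180, 180].

INTERFACE

Orientations are given as a 3x3 rotation matrix whose columns are the frame's x, y, z axes.
In Python, from rig import env, optics, order, finder gives the robot as it stands.
- The arm moves only by the tool play_rows, never from a script. Its argument "commands" is a list of rows, each an object of numbers: "grip": the closure, from -1 (fully open) to 1 (shut); "x", "y", "z": the shift along the tool's x, y, z in m; "rx", "ry", "rz": the turn, a rotation vector about the tool's x, y, z in rad. A call has 1 to 12 rows; each row shifts and turns the commanded pose from where the row before left it, along the tool's axes as they then stand; what a row does not reach is not made up. A row lasts 1/8 s, in which the tool goes at most 62.5 mm and 10.7 degrees, less where a joint would pass 70% of its speed; a pose out of reach is approached as far as the arm can. A call is refused whole if a number of a shift passes 0.0625 or a number of a turn 0.188, either way. A call with a gripper value outside its range is refused whole. The fingers move at their own pace and stop on an object; "squeeze" is the grip in N (left out, the last holds). Time passes only in rows, so rows that do not move let the fingers close. It gives the time, the measured TCP pose, the force and the opening at its end, in the units of the state.
- env.observe(): the state, without advancing time (a new reading comes with each control period).
- optics.get_image(name): name is "side" or "top"; returns a dict with "color" (480x640x3 uint8, blue, green, red), "range_z" (480x640 float32, m along the optical axis (not along the pixel's ray), 0 where there is no reading), "fov_y" (degrees; the focal length in pixels is half the picture's height over the tangent of half this angle, whatever the lens; pixels are square), "cx", "cy" (the principal point, pixels), "cam_to_world" (4x4, takes a point from camera to world coordinates). Camera axes: x right, y down, z forward; pixel columns grow to the right and rows downward; lengths in m; the calibration is good to about 2 mm. A picture is of the moment at which its call begins.
- order.close_job(): hands the job in, once; it reports no verdict.
Trained networks look in the newest picture that a camera, given by its name, has taken for a name from the list of things; names that differ only in an ending like _2 or _b are one class to them, and where a whole thing is asked for, a point or a joint stands for the part that bears it (a point fixed in the world has none). Each returns a list of dicts, best first, with "conf" (0 to 1); they miss things now and then, are a little off and sometimes report something else, mostly with a low value. They report only what shows in the picture. A call takes as long as a camera call. They do not tell look-alikes from the thing itself.
- finder.boxes_of(camera, thing): "point" ([x, y, z] in m, in world coordinates, good to about 4 mm: the middle of the surface that is visible of it).
The state is a dict: "time_s": time; "q": joint angles; "qvel": joint speeds; "joint_efforts": joint torques, N m; "position": TCP position; "tool_rot": TCP orientation; "ft_force": force on the tool from outside, world axes, zero at the start; "wrist_torque": the same for the moment, N m; "grip_width": finger opening in m.
Only numpy, scipy, OpenCV 4.12 (cv2) and the standard library are available. Lean on these libraries where they do the work, as an engineer would, in place of code of your own. Each camera call takes 0.05 s, during which the arm holds its last target.

## Working session

There is one attempt and no reset: what is moved stays moved. The work goes in short steps, Python scripts to look and compute and a tool call to move; the robot and the scene stay as the last step left them, time stands still between calls to the robot, and variables do not carry over. Pictures are saved under pics/ and viewed, and the job is handed in when it is done.

Besides the shell and the picture viewer there is one more tool, called after "Call:" in YAML: its name, and indented under it one key for each argument. play_rows: Moves the arm, as the interface text tells. Its arguments: {"type":"object","properties":{"commands":{"type":"array"},"squeeze":{"type":"number"}},"required":["commands"]}

```bash
mkdir -p pics; ls; python3 - <<'E'
from rig import env, optics, order, finder
import cv2,numpy as np
for n in("top","side"):
    d=optics.get_image(n); cv2.imwrite(f"pics/{n}0.png",d["color"]); np.savez(f"{n}0.npz",**d)
    print(n,d["fov_y"],d["cx"],d["cy"],np.round(d["cam_to_world"],3).tolist())
    for t in("timer","hatch","flap","hinge","mouth","flap_lip","cassette","tube_cap"):
        try: print(t,[(np.round(r["point"],3).tolist(),round(r["conf"],2)) for r in finder.boxes_of(n,t)])
        except Exception as e: print(t,e)
s=env.observe(); print({k:np.round(v,3).tolist() for k,v in s.items()})
E
```

```text
pics
top 43.60104455707187 318.69532260415997 238.92187911488492 [[-0.007, -0.997, 0.075, 0.495], [-1.0, 0.008, 0.007, 0.081], [-0.008, -0.074, -0.997, 1.144], [0.0, 0.0, 0.0, 1.0]]
timer [([0.43, 0.128, 0.021], 0.96), ([0.419, -0.098, 0.016], 0.7), ([0.522, 0.01, 0.021], 0.62), ([0.628, -0.01, 0.023], 0.58)]
hatch [([0.719, -0.015, 0.047], 0.88)]
flap [([0.623, -0.011, 0.025], 0.82), ([0.561, 0.192, 0.004], 0.56)]
hinge [([0.714, -0.018, 0.041], 0.76)]
mouth [([0.718, -0.016, 0.042], 0.61)]
flap_lip [([0.625, -0.01, 0.024], 0.75)]
cassette [([0.56, 0.196, 0.003], 0.59)]
tube_cap [([0.592, -0.14, 0.013], 0.55)]
side 49.21768202032913 312.8611288766281 235.21025263118324 [[0.862, -0.305, 0.405, 0.216], [-0.506, -0.555, 0.66, -0.473], [0.023, -0.774, -0.633, 0.608], [0.0, 0.0, 0.0, 1.0]]
timer [([0.513, -0.004, 0.018], 0.95), ([0.411, -0.106, 0.025], 0.84), ([0.427, 0.118, 0.025], 0.61)]
hatch [([0.69, -0.041, 0.039], 0.82)]
flap [([0.627, 0.014, 0.022], 0.94)]
hinge [([0.691, -0.037, 0.037], 0.89)]
mouth [([0.692, -0.04, 0.039], 0.93)]
flap_lip [([0.625, 0.013, 0.023], 0.63)]
cassette [([0.56, 0.197, 0.005], 0.84)]
tube_cap [([0.59, -0.138, 0.01], 0.6)]
{'time_s': 0.9, 'q': [53.324, 21.807, 74.335, 0.0, 83.857, -12.337], 'qvel': [-0.089, 0.008, 0.11, -0.017, 0.116, -0.034], 'joint_efforts': [-0.003, -44.832, -23.146, -0.0, 0.001, -0.0], 'position': [0.227, 0.501, 0.245], 'tool_rot': [[-0.911, 0.412, 0.0], [0.412, 0.911, 0.0], [-0.0, 0.0, -1.0]], 'ft_force': [0.173, -0.847, 0.082], 'wrist_torque': [0.043, 0.001, -0.002], 'grip_width': 0.086}
```

View pics/top0.png

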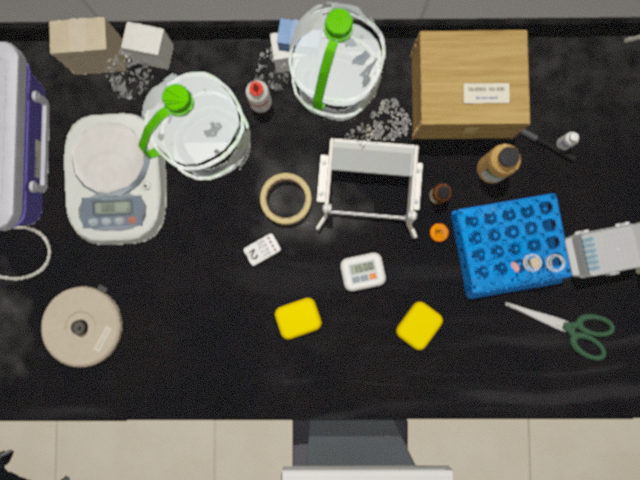

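View pics/side0.png

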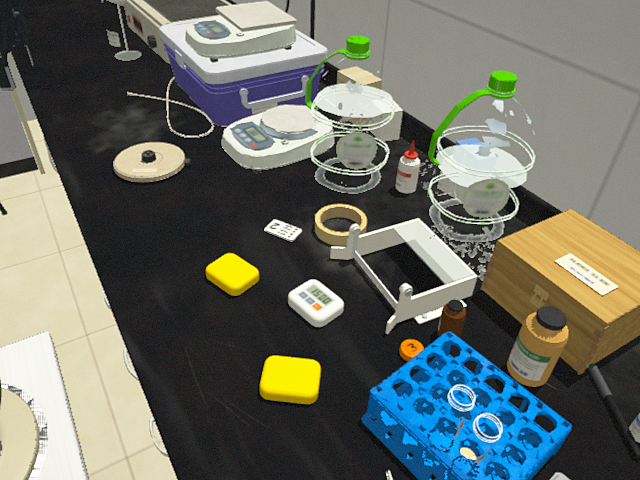

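White timer is at top (362,272). The yellow blocks at (298,318) and (419,326) are look-alikes with the wrong colour. I'll confirm this in an enlarged crop and measure the poses.

```bash
cat > h.py <<'E'
import numpy as np,cv2
def cloud(d):
    H,W=d["range_z"].shape; f=H/2/np.tan(np.radians(float(d["fov_y"]))/2)
    v,u=np.mgrid[:H,:W]; z=d["range_z"]; 
    P=np.stack([(u-d["cx"])/f*z,(v-d["cy"])/f*z,z],-1)
    T=d["cam_to_world"]; return P@T[:3,:3].T+T[:3,3]
def proj(d,p):
    T=np.linalg.inv(d["cam_to_world"]); H=480; f=H/2/np.tan(np.radians(float(d["fov_y"]))/2)
    q=T[:3,:3]@np.asarray(p)+T[:3,3]; return np.array([q[0]/q[2]*f+d["cx"],q[1]/q[2]*f+d["cy"]])
def rays(d,uv,z):
    H=480; f=H/2/np.tan(np.radians(float(d["fov_y"]))/2); T=d["cam_to_world"]
    uv=np.atleast_2d(uv).astype(float)
    r=np.c_[(uv[:,0]-d["cx"])/f,(uv[:,1]-d["cy"])/f,np.ones(len(uv))]@T[:3,:3].T
    return T[:3,3]+r*((z-T[2,3])/r[:,2])[:,None]
def timer(d,center,rad=0.07):
    P=cloud(d); c=d["color"].astype(int)
    m=(np.hypot(P[...,0]-center[0],P[...,1]-center[1])<rad)&(P[...,2]>0.008)&(P[...,2]<0.035)&(d["range_z"]>0)
    m=m.astype(np.uint8); n,l,s,_=cv2.connectedComponentsWithStats(m)
    k=1+np.argmax(s[1:,4]); 
    uv=np.argwhere(l==k)[:,::-1]
    W=rays(d,uv,0.018)[:,:2]
    r=cv2.minAreaRect((W*1000).astype(np.float32)); return r,len(uv)
E
python3 - <<'E'
from h import *
t=dict(np.load("top0.npz")); s=dict(np.load("side0.npz"))
cv2.imwrite("pics/crop0.png",cv2.resize(t["color"][110:350,250:490],None,fx=2.5,fy=2.5,interpolation=cv2.INTER_CUBIC))
print(timer(t,(0.52,0.01)),timer(s,(0.515,0.0)))
P=cloud(t)
# box walls: points with z .038-.050
for lo,hi in((.036,.05),(.06,.08)):
    m=(P[...,2]>lo)&(P[...,2]<hi)&(P[...,0]>.58)&(P[...,0]<.79)&(np.abs(P[...,1]+.01)<.13)
    q=P[m][:,:2]; print(lo,len(q),cv2.minAreaRect((q*1000).astype(np.float32)),q.min(0),q.max(0))
# height map of box
R=np.zeros((600,700,3),np.uint8)
ok=(P[...,0]>.4)&(P[...,0]<.82)&(abs(P[...,1])<.24)
print([ (np.round(rays(t,uv,.045)[0],3)) for uv in ((330,141),(421,146),(319,208),(422,215))])
E
```

```text
(((518.2849731445312, 7.746395111083984), (61.610809326171875, 77.64725494384766), 10.889810562133789), 1308) (((513.568359375, 1.041778564453125), (68.36927032470703, 83.28704833984375), 11.761484146118164), 1628)
0.036 3209 ((702.275634765625, -36.20665740966797), (217.0351104736328, 183.30642700195312), 84.81283569335938) [ 0.60623676 -0.13999059] [0.78980938 0.07880932]
0.06 329 ((704.2277221679688, -34.905296325683594), (218.84173583984375, 180.27243041992188), 84.36324310302734) [ 0.60915907 -0.13959609] [0.78903284 0.08240123]
[array([0.76 , 0.067, 0.045]), array([ 0.749, -0.102,  0.045]), array([0.635, 0.088, 0.045]), array([ 0.62 , -0.102,  0.045])]
```

View pics/crop0.png

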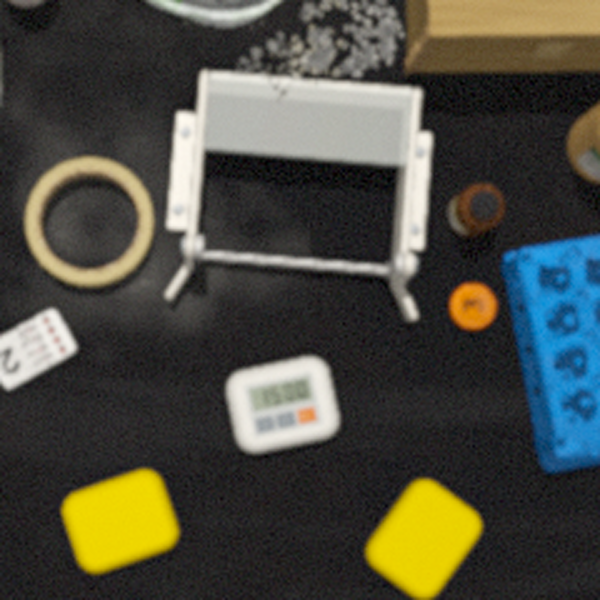

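```bash
cat >> h.py <<'E'
def B2W(b,p):
    c,s=np.cos(b[2]),np.sin(b[2]); p=np.asarray(p,float); return np.array([b[0]+c*p[0]-s*p[1],b[1]+s*p[0]+c*p[1],p[2]])
def W2B(b,p):
    c,s=np.cos(b[2]),np.sin(b[2]); d=np.asarray(p,float)[:2]-b[:2]; return np.array([c*d[0]+s*d[1],-s*d[0]+c*d[1]])
SEG=[((-.012,y,.045),(.134,y,.045)) for y in(.076,.082,-.076,-.082)]+[((.134,-.082,.045),(.134,.082,.045)),((.128,-.076,.045),(.128,.076,.045)),((.076,-.076,.045),(.076,.076,.045)),((0,-.076,.007),(0,.076,.007)),((0,-.076,.023),(0,.076,.023)),((0,-.076,.064),(0,.076,.064)),((-.035,-.0925,0),(-.035,.0925,0))]
def overlay(d,b,name,crop,k,seg=SEG,col=(0,0,255)):
    u0,v0,u1,v1=crop; im=cv2.resize(d["color"][v0:v1,u0:u1],None,fx=k,fy=k,interpolation=cv2.INTER_CUBIC)
    for a,c in seg:
        pa,pc=[tuple(int(x) for x in ((proj(d,B2W(b,q))+.5-np.array([u0,v0]))*k)) for q in(a,c)]
        cv2.line(im,pa,pc,col,1)
    cv2.imwrite(name,im)
E
python3 - <<'E'
from h import *
from scipy.optimize import least_squares
t=dict(np.load("top0.npz")); s=dict(np.load("side0.npz"))
pts=[((.134,.082,.045),(330.8,138)),((.134,-.082,.045),(419.6,145.2))]
f=lambda b:np.concatenate([proj(t,B2W(b,p))-np.array(uv) for p,uv in pts])
r=least_squares(f,[.63,-.01,-.08]); b=r.x; print(b,r.fun)
np.save("b.npy",b)
overlay(t,b,"pics/ovt.png",(300,120,460,280),3.7*1.0); overlay(s,b,"pics/ovs.png",(310,190,490,350),3.5)
E
```

```text
[ 0.62450688 -0.00511869 -0.09112435] [ 0.38200361  0.03210092 -0.38077437 -0.02778393]
```

View pics/ovt.png

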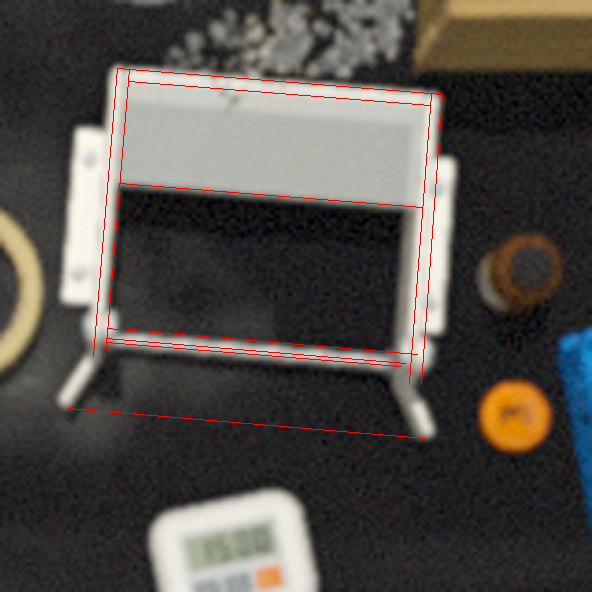

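View pics/ovs.png

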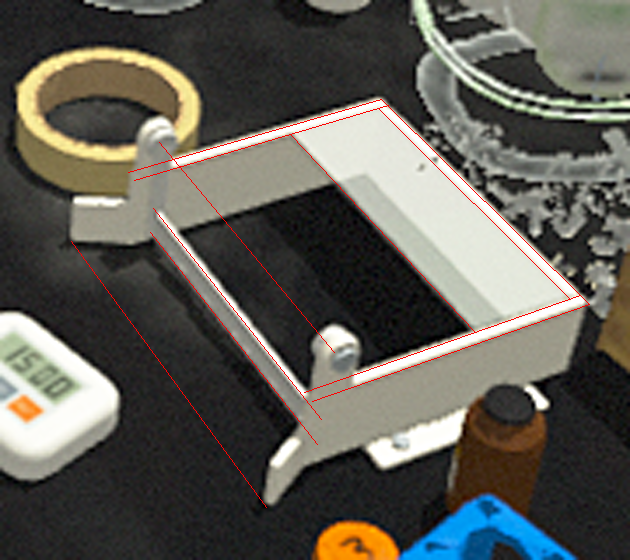

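The crop shows the white timer with LCD and buttons, so it is the right one. The box model fits both views. Next I'll plan the approach.

```bash
cat >> h.py <<'E'
def target(b,p,al,dyaw=0):
    yw=b[2]+dyaw; bx=np.array([np.cos(yw),np.sin(yw),0]);by=np.array([-bx[1],bx[0],0]);ez=np.array([0,0,1.])
    z=np.sin(al)*bx-np.cos(al)*ez; return B2W(b,p),np.c_[np.cross(by,z),by,z]
def delta(o,b,p,al,dyaw=0):
    from scipy.spatial.transform import Rotation as Ro
    pw,R=target(b,p,al,dyaw); Rt=np.array(o["tool_rot"]); 
    print("shift tool now",np.round(Rt.T@(pw-np.array(o["position"])),4),"rot",np.round(Ro.from_matrix(Rt.T@R).as_rotvec(),3),
     "shift in target axes",np.round(R.T@(pw-np.array(o["position"])),4))
def state(o,b):
    x,y=W2B(b,o["position"]); Rt=np.array(o["tool_rot"]); bx=np.array([np.cos(b[2]),np.sin(b[2]),0])
    tf=np.array(o["position"])+.014*Rt[:,2]-.011*Rt[:,0]; tr=np.array(o["position"])+.014*Rt[:,2]+.011*Rt[:,0]
    print("t",o["time_s"],"TCP box",np.round([x,y,o["position"][2]],4),"tilt",np.degrees(np.arcsin(Rt[:,2]@bx)).round(1),"yawerr",np.round(np.degrees(np.arctan2(-Rt[0,1],Rt[1,1])-b[2]),1),
     "tipfront",np.round(np.r_[W2B(b,tf),tf[2]],4),"tiprear z",tr[2].round(4),"F",np.round(o["ft_force"],1),"w",o["grip_width"])
E
python3 - <<'E'
from h import *; from rig import env
b=np.load("b.npy"); o=env.observe(); state(o,b)
c=np.array([.5183,.0075]); print("timer box",W2B(b,c),"yaw",np.degrees(-b[2])+10.9)
delta(o,b,(-.21,.004,.12),0.0); delta(o,b,(-.21,.004,.12),.28)
E
```

```text
t 0.9 TCP box [-0.4422  0.4679  0.2453] tilt 0.0 yawerr -19.1 tipfront [-0.4318  0.4643  0.2313] tiprear z 0.2313 F [ 0.2 -0.8  0.1] w 0.08555223917316104
timer box [-0.10691451  0.00290169] yaw 16.12104068304897
shift tool now [-0.3714 -0.3623  0.1253] rot [ 0.     0.    -0.334] shift in target axes [-0.2322 -0.4639  0.1253]
shift tool now [-0.3714 -0.3623  0.1253] rot [-0.047 -0.277 -0.331] shift in target axes [-0.1886 -0.4639  0.1846]
```

Call:
play_rows:
  commands:
    - {"rz": -0.167,"grip": 0.15}
    - {"rz": -0.167,"grip": 0.15}
    - {"x": -0.0232,"y": -0.0464,"z": 0.01,"grip": 0.15}
    - {"x": -0.0232,"y": -0.0464,"z": 0.01,"grip": 0.15}
    - {"x": -0.0232,"y": -0.0464,"z": 0.01,"grip": 0.15}
    - {"x": -0.0232,"y": -0.0464,"z": 0.01,"grip": 0.15}
    - {"x": -0.0232,"y": -0.0464,"z": 0.01,"grip": 0.15}
    - {"x": -0.0232,"y": -0.0464,"z": 0.01,"grip": 0.15}
    - {"x": -0.0232,"y": -0.0464,"z": 0.01,"grip": 0.15}
    - {"x": -0.0232,"y": -0.0464,"z": 0.01,"grip": 0.15}
    - {"x": -0.0232,"y": -0.0464,"z": 0.01,"grip": 0.15}
    - {"x": -0.0232,"y": -0.0464,"z": 0.01,"grip": 0.15}

```text
invalid input at $.commands[0]: expected keys grip, x, y, z, rx, ry, rz
```

```bash
python3 - <<'E'
from h import *; from rig import env
b=np.load("b.npy"); o=env.observe(); state(o,b)
delta(o,b,(-.195,.004,.06),.28)
E
```

```text
t 0.9 TCP box [-0.4422  0.4679  0.2453] tilt 0.0 yawerr -19.1 tipfront [-0.4318  0.4643  0.2313] tiprear z 0.2313 F [ 0.2 -0.8  0.1] w 0.08555223917316104
shift tool now [-0.3855 -0.3574  0.1853] rot [-0.047 -0.277 -0.331] shift in target axes [-0.1864 -0.4639  0.2464]
```

All keys required.

Call:
play_rows:
  commands:
    - {"x": 0,"y": 0,"z": 0,"rx": 0,"ry": 0,"rz": -0.167,"grip": 0.15}
    - {"x": 0,"y": 0,"z": 0,"rx": 0,"ry": 0,"rz": -0.167,"grip": 0.15}
    - {"x": -0.0232,"y": -0.0464,"z": 0.01,"rx": 0,"ry": 0,"rz": 0,"grip": 0.15}
    - {"x": -0.0232,"y": -0.0464,"z": 0.01,"rx": 0,"ry": 0,"rz": 0,"grip": 0.15}
    - {"x": -0.0232,"y": -0.0464,"z": 0.01,"rx": 0,"ry": 0,"rz": 0,"grip": 0.15}
    - {"x": -0.0232,"y": -0.0464,"z": 0.01,"rx": 0,"ry": 0,"rz": 0,"grip": 0.15}
    - {"x": -0.0232,"y": -0.0464,"z": 0.01,"rx": 0,"ry": 0,"rz": 0,"grip": 0.15}
    - {"x": -0.0232,"y": -0.0464,"z": 0.01,"rx": 0,"ry": 0,"rz": 0,"grip": 0.15}
    - {"x": -0.0232,"y": -0.0464,"z": 0.01,"rx": 0,"ry": 0,"rz": 0,"grip": 0.15}
    - {"x": -0.0232,"y": -0.0464,"z": 0.01,"rx": 0,"ry": 0,"rz": 0,"grip": 0.15}
    - {"x": -0.0232,"y": -0.0464,"z": 0.01,"rx": 0,"ry": 0,"rz": 0,"grip": 0.15}
    - {"x": -0.0232,"y": -0.0464,"z": 0.01,"rx": 0,"ry": 0,"rz": 0,"grip": 0.15}

```text
time_s: 2.4
position: [0.4162, 0.0162, 0.1452]
tool_rot: [[-0.996, 0.091, 0.001], [0.091, 0.996, -0.0], [-0.001, -0.0, -1.0]]
ft_force: [0.9, 0.7, -0.1]
grip_width: 0.0365
```

```bash
python3 - <<'E'
from h import *; from rig import env
b=np.load("b.npy"); o=env.observe(); state(o,b)
delta(o,b,(-.195,.004,.06),.28)
E
```

```text
t 2.4 TCP box [-0.2094  0.0023  0.1452] tilt 0.0 yawerr 0.0 tipfront [-0.1984  0.0023  0.1312] tiprear z 0.1312 F [ 0.9  0.7 -0.1] w 0.03646704360544076
shift tool now [-0.0143  0.0017  0.0852] rot [-0.    -0.279  0.   ] shift in target axes [0.0097 0.0017 0.0859]
```

Call:
play_rows:
  commands:
    - {"x": 0,"y": 0,"z": 0,"rx": 0,"ry": -0.14,"rz": 0,"grip": 0.15}
    - {"x": 0,"y": 0,"z": 0,"rx": 0,"ry": -0.14,"rz": 0,"grip": 0.15}
    - {"x": 0.0024,"y": 0.0004,"z": 0.0215,"rx": 0,"ry": 0,"rz": 0,"grip": 0.15}
    - {"x": 0.0024,"y": 0.0004,"z": 0.0215,"rx": 0,"ry": 0,"rz": 0,"grip": 0.15}
    - {"x": 0.0024,"y": 0.0004,"z": 0.0215,"rx": 0,"ry": 0,"rz": 0,"grip": 0.15}
    - {"x": 0.0024,"y": 0.0004,"z": 0.0215,"rx": 0,"ry": 0,"rz": 0,"grip": 0.15}
    - {"x": 0,"y": 0,"z": 0,"rx": 0,"ry": 0,"rz": 0,"grip": 0.15}

```text
time_s: 3.28
position: [0.4299, 0.0183, 0.0592]
tool_rot: [[-0.958, 0.091, 0.273], [0.087, 0.996, -0.024], [-0.274, 0.0, -0.962]]
ft_force: [0.3, 0.2, 0.4]
grip_width: 0.0363
```

```bash
python3 - <<'E'
from h import *; from rig import env,optics
b=np.load("b.npy"); o=env.observe(); state(o,b)
delta(o,b,(-.195,.004,.022),.28)
s=optics.get_image("side"); cv2.imwrite("pics/s1.png",cv2.resize(s["color"][150:420,180:500],None,fx=2.4,fy=2.2))
P=cloud(s); m=(P[...,0]>.40)&(P[...,0]<.48)&(abs(P[...,1]-.01)<.05)&(P[...,2]>.015)
q=P[m]; print(len(q), q[:,2].min(), np.sort(q[:,2])[:20].round(3))
print(q[q[:,2]<.07][:, :].mean(0))
E
```

```text
t 3.275 TCP box [-0.1959  0.0056  0.0592] tilt 15.9 yawerr 0.0 tipfront [-0.1815  0.0057  0.0487] tiprear z 0.0427 F [0.3 0.2 0.4] w 0.036334899373506105
shift tool now [ 0.0093 -0.0017  0.036 ] rot [ 0.001 -0.003  0.   ] shift in target axes [ 0.0094 -0.0016  0.036 ]
1828 0.04553483004282344 [0.046 0.046 0.048 0.048 0.049 0.049 0.05  0.051 0.051 0.052 0.052 0.053
 0.053 0.053 0.054 0.054 0.054 0.054 0.054 0.054]
[ 0.42560102 -0.0101653   0.0606601 ]
```

View pics/s1.png

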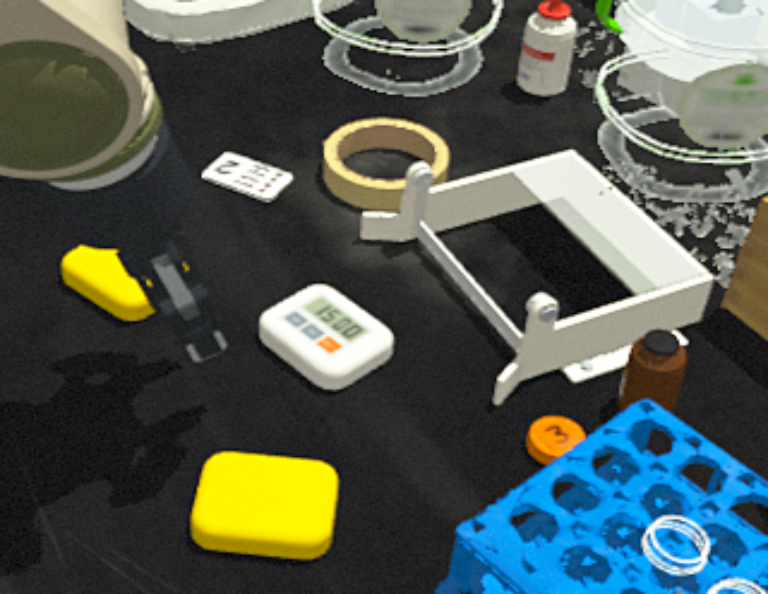

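The picture shows fingers over bare bench behind the timer, in line with it. Their lowest point measures 45 mm, against a predicted 43 mm. I'll descend now.

Call:
play_rows:
  commands:
    - {"x": 0.003,"y": -0.0005,"z": 0.0125,"rx": 0,"ry": 0,"rz": 0,"grip": 0.15}
    - {"x": 0.003,"y": -0.0005,"z": 0.0125,"rx": 0,"ry": 0,"rz": 0,"grip": 0.15}
    - {"x": 0.003,"y": -0.0005,"z": 0.0125,"rx": 0,"ry": 0,"rz": 0,"grip": 0.15}
    - {"x": 0,"y": 0,"z": 0,"rx": 0,"ry": 0,"rz": 0,"grip": 0.15}

```text
time_s: 3.82
position: [0.4319, 0.0166, 0.0218]
tool_rot: [[-0.957, 0.091, 0.275], [0.087, 0.996, -0.025], [-0.276, 0.0, -0.961]]
ft_force: [-0.0, -0.6, 0.8]
grip_width: 0.0362
```

```bash
python3 - <<'E'
from h import *; from rig import env,optics
b=np.load("b.npy"); o=env.observe(); state(o,b)
delta(o,b,(-.145,.004,.0205),.28)
E
```

```text
t 3.825 TCP box [-0.1938  0.0041  0.0218] tilt 16.0 yawerr 0.0 tipfront [-0.1793  0.0041  0.0114] tiprear z 0.0054 F [-0.  -0.6  0.8] w 0.03623957529451393
shift tool now [-0.0465 -0.0001  0.0148] rot [ 0. -0.  0.] shift in target axes [-0.0465 -0.0001  0.0148]
```

Call:
play_rows:
  commands:
    - {"x": -0.0077,"y": 0,"z": 0.0025,"rx": 0,"ry": 0,"rz": 0,"grip": 0.15}
    - {"x": -0.0077,"y": 0,"z": 0.0025,"rx": 0,"ry": 0,"rz": 0,"grip": 0.15}
    - {"x": -0.0077,"y": 0,"z": 0.0025,"rx": 0,"ry": 0,"rz": 0,"grip": 0.15}
    - {"x": -0.0038,"y": 0,"z": 0.0012,"rx": 0,"ry": 0,"rz": 0,"grip": 0.15}
    - {"x": -0.0038,"y": 0,"z": 0.0012,"rx": 0,"ry": 0,"rz": 0,"grip": 0.15}
    - {"x": -0.0038,"y": 0,"z": 0.0011,"rx": 0,"ry": 0,"rz": 0,"grip": 0.15}
    - {"x": -0.0038,"y": 0,"z": 0.0011,"rx": 0,"ry": 0,"rz": 0,"grip": 0.15}
    - {"x": -0.0038,"y": 0,"z": 0.0011,"rx": 0,"ry": 0,"rz": 0,"grip": 0.15}
    - {"x": -0.0038,"y": 0,"z": 0.0011,"rx": 0,"ry": 0,"rz": 0,"grip": 0.15}
    - {"x": -0.0038,"y": 0,"z": 0.0011,"rx": 0,"ry": 0,"rz": 0,"grip": 0.15}
    - {"x": -0.0038,"y": 0,"z": 0.0011,"rx": 0,"ry": 0,"rz": 0,"grip": 0.15}

```text
time_s: 5.2
position: [0.4878, 0.0115, 0.0204]
tool_rot: [[-0.957, 0.091, 0.275], [0.087, 0.996, -0.025], [-0.276, 0.0, -0.961]]
ft_force: [-0.6, 1.3, 0.9]
grip_width: 0.0357
```

```bash
cat > look.py <<'E'
import sys
from h import *; from rig import env,optics
n=sys.argv[1]
b=np.load("b.npy"); o=env.observe(); state(o,b)
s=optics.get_image("side"); a=s["color"][170:370,230:490]; t=optics.get_image("top"); c=t["color"][120:320,300:460]
cv2.imwrite(f"pics/{n}.png",np.hstack([cv2.resize(a,None,fx=1.8,fy=1.8,interpolation=2),cv2.resize(c,None,fx=1.8,fy=1.8,interpolation=2)]))
np.savez("s.npz",**s); np.savez("t.npz",**t)
# white timer pixels in side view, back-projected
P=cloud(s)
E
python3 look.py p1
```

```text
t 5.2 TCP box [-0.1376  0.0041  0.0204] tilt 16.0 yawerr 0.0 tipfront [-0.1232  0.0041  0.01  ] tiprear z 0.0039 F [-0.6  1.3  0.9] w 0.03574525083014833
```

View pics/p1.png

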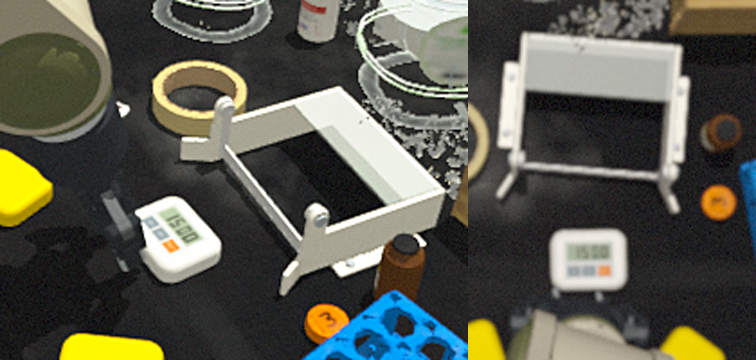

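The timer has swung square to the box with both fingertips on its rear edge. In the top half of the picture it spans about (550–627, 230–292). I'll measure it and carry on.

```bash
python3 - <<'E'
from h import *
b=np.load("b.npy")
t=dict(np.load("t.npz")); 
r,n=timer(t,B2W(b,(-.09,.004,0))[:2],.055); print(r,n,W2B(b,np.array(r[0])/1000),r[2]-np.degrees(b[2]))
E
```

```text
((528.4789428710938, 0.27112579345703125), (80.37377166748047, 74.69650268554688), 83.5070571899414) 1356 [-0.09611999 -0.00337093] 88.72809787299038
```

Call:
play_rows:
  commands:
    - {"x": 0.0038,"y": 0,"z": -0.0011,"rx": 0,"ry": 0,"rz": 0,"grip": 0.15}
    - {"x": 0,"y": -0.006,"z": 0,"rx": 0,"ry": 0,"rz": 0,"grip": 0.15}
    - {"x": -0.0038,"y": 0,"z": 0.0011,"rx": 0,"ry": 0,"rz": 0,"grip": 0.15}
    - {"x": -0.0038,"y": 0,"z": 0.0011,"rx": 0,"ry": 0,"rz": 0,"grip": 0.15}
    - {"x": -0.0058,"y": 0,"z": 0.0017,"rx": 0,"ry": 0,"rz": 0,"grip": 0.15}
    - {"x": -0.0058,"y": 0,"z": 0.0016,"rx": 0,"ry": 0,"rz": 0,"grip": 0.15}
    - {"x": -0.0058,"y": 0,"z": 0.0017,"rx": 0,"ry": 0,"rz": 0,"grip": 0.15}
    - {"x": -0.0058,"y": 0,"z": 0.0016,"rx": 0,"ry": 0,"rz": 0,"grip": 0.15}
    - {"x": -0.0058,"y": 0,"z": 0.0017,"rx": 0,"ry": 0,"rz": 0,"grip": 0.15}
    - {"x": -0.0058,"y": 0,"z": 0.0016,"rx": 0,"ry": 0,"rz": 0,"grip": 0.15}
    - {"x": -0.0058,"y": 0,"z": 0.0017,"rx": 0,"ry": 0,"rz": 0,"grip": 0.15}
    - {"x": -0.0058,"y": 0,"z": 0.0016,"rx": 0,"ry": 0,"rz": 0,"grip": 0.15}

```text
time_s: 6.8
position: [0.5394, 0.0008, 0.0205]
tool_rot: [[-0.957, 0.091, 0.275], [0.087, 0.996, -0.025], [-0.276, 0.0, -0.961]]
ft_force: [-0.6, 0.8, 0.5]
grip_width: 0.0363
```

```bash
python3 look.py p2
```

```text
t 6.8 TCP box [-0.0853 -0.0019  0.0205] tilt 16.0 yawerr 0.0 tipfront [-0.0708 -0.0019  0.0101] tiprear z 0.004 F [-0.6  0.8  0.5] w 0.03626372078596224
```

View pics/p2.png

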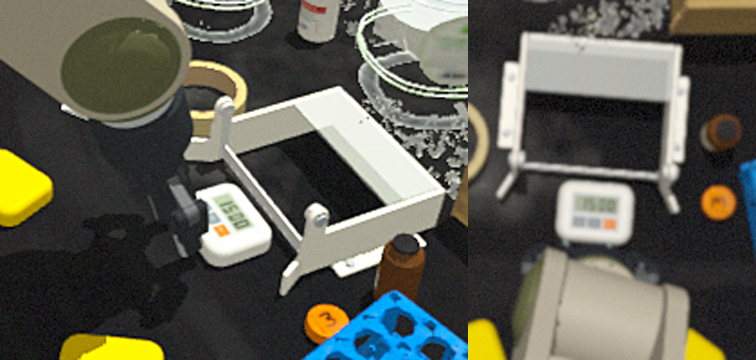

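The timer is square and its front edge is just short of the flap, with the tip front at x = -71 mm. I'll push into the flap more slowly.

Call:
play_rows:
  commands:
    - {"x": -0.0043,"y": 0,"z": 0.0012,"rx": 0,"ry": 0,"rz": 0,"grip": 0.15}
    - {"x": -0.0043,"y": 0,"z": 0.0012,"rx": 0,"ry": 0,"rz": 0,"grip": 0.15}
    - {"x": -0.0043,"y": 0,"z": 0.0012,"rx": 0,"ry": 0,"rz": 0,"grip": 0.15}
    - {"x": -0.0043,"y": 0,"z": 0.0012,"rx": 0,"ry": 0,"rz": 0,"grip": 0.15}
    - {"x": -0.0043,"y": 0,"z": 0.0013,"rx": 0,"ry": 0,"rz": 0,"grip": 0.15}
    - {"x": -0.0043,"y": 0,"z": 0.0012,"rx": 0,"ry": 0,"rz": 0,"grip": 0.15}
    - {"x": -0.0043,"y": 0,"z": 0.0013,"rx": 0,"ry": 0,"rz": 0,"grip": 0.15}
    - {"x": -0.0043,"y": 0,"z": 0.0012,"rx": 0,"ry": 0,"rz": 0,"grip": 0.15}
    - {"x": -0.0043,"y": 0,"z": 0.0013,"rx": 0,"ry": 0,"rz": 0,"grip": 0.15}
    - {"x": -0.0043,"y": 0,"z": 0.0012,"rx": 0,"ry": 0,"rz": 0,"grip": 0.15}

```text
time_s: 8.15
position: [0.5838, -0.0032, 0.0206]
tool_rot: [[-0.957, 0.091, 0.275], [0.087, 0.996, -0.025], [-0.276, 0.0, -0.961]]
ft_force: [-0.1, 0.2, 1.3]
grip_width: 0.0364
```

```bash
python3 look.py p3
```

```text
t 8.15 TCP box [-0.0407 -0.0018  0.0206] tilt 16.0 yawerr 0.0 tipfront [-0.0263 -0.0018  0.0102] tiprear z 0.0041 F [-0.1  0.2  1.3] w 0.036428812742838754
```

View pics/p3.png

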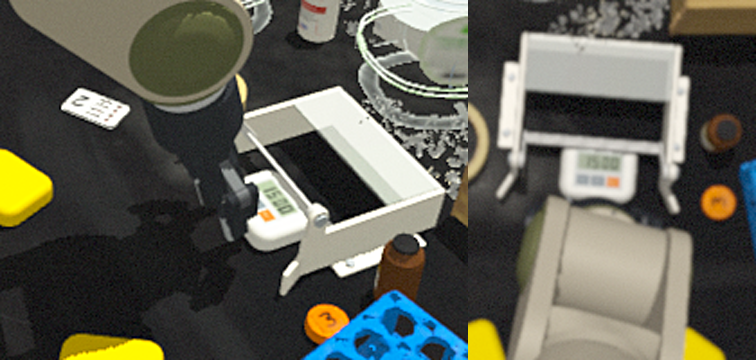

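The flap has swung in and rests on the timer, which is still square. I'll continue.

Call:
play_rows:
  commands:
    - {"x": -0.0043,"y": 0,"z": 0.0012,"rx": 0,"ry": 0,"rz": 0,"grip": 0.15}
    - {"x": -0.0043,"y": 0,"z": 0.0013,"rx": 0,"ry": 0,"rz": 0,"grip": 0.15}
    - {"x": -0.0043,"y": 0,"z": 0.0012,"rx": 0,"ry": 0,"rz": 0,"grip": 0.15}
    - {"x": -0.0043,"y": 0,"z": 0.0013,"rx": 0,"ry": 0,"rz": 0,"grip": 0.15}
    - {"x": -0.0043,"y": 0,"z": 0.0012,"rx": 0,"ry": 0,"rz": 0,"grip": 0.15}
    - {"x": -0.0043,"y": 0,"z": 0.0013,"rx": 0,"ry": 0,"rz": 0,"grip": 0.15}
    - {"x": -0.0043,"y": 0,"z": 0.0012,"rx": 0,"ry": 0,"rz": 0,"grip": 0.15}
    - {"x": -0.0043,"y": 0,"z": 0.0013,"rx": 0,"ry": 0,"rz": 0,"grip": 0.15}
    - {"x": -0.0043,"y": 0,"z": 0.0012,"rx": 0,"ry": 0,"rz": 0,"grip": 0.15}
    - {"x": -0.0043,"y": 0,"z": 0.0013,"rx": 0,"ry": 0,"rz": 0,"grip": 0.15}

```text
time_s: 9.5
position: [0.6284, -0.0073, 0.0205]
tool_rot: [[-0.957, 0.091, 0.275], [0.087, 0.996, -0.025], [-0.276, -0.0, -0.961]]
ft_force: [-1.8, 0.3, 0.7]
grip_width: 0.0365
```

```bash
python3 look.py p4
```

```text
t 9.5 TCP box [ 0.0041 -0.0018  0.0205] tilt 16.0 yawerr 0.0 tipfront [ 0.0186 -0.0018  0.0101] tiprear z 0.004 F [-1.8  0.3  0.7] w 0.036452394528219065
```

View pics/p4.png

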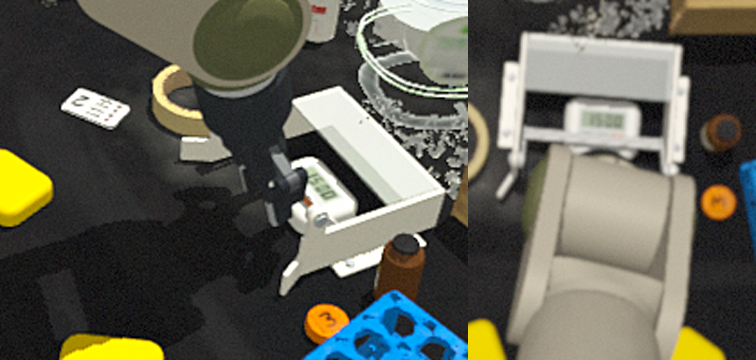

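Call:
play_rows:
  commands:
    - {"x": -0.0039,"y": 0,"z": 0.0011,"rx": 0,"ry": 0,"rz": 0,"grip": 0.15}
    - {"x": -0.0039,"y": 0,"z": 0.0011,"rx": 0,"ry": 0,"rz": 0,"grip": 0.15}
    - {"x": -0.0039,"y": 0,"z": 0.0011,"rx": 0,"ry": 0,"rz": 0,"grip": 0.15}
    - {"x": -0.0039,"y": 0,"z": 0.0011,"rx": 0,"ry": 0,"rz": 0,"grip": 0.15}
    - {"x": -0.0039,"y": 0,"z": 0.0011,"rx": 0,"ry": 0,"rz": 0,"grip": 0.15}
    - {"x": -0.0039,"y": 0,"z": 0.0011,"rx": 0,"ry": 0,"rz": 0,"grip": 0.15}

```text
time_s: 10.35
position: [0.6525, -0.0095, 0.0205]
tool_rot: [[-0.957, 0.091, 0.275], [0.087, 0.996, -0.025], [-0.276, 0.0, -0.961]]
ft_force: [-1.6, 0.6, 1.0]
grip_width: 0.0361
```

```bash
python3 look.py p5
```

```text
t 10.35 TCP box [ 0.0283 -0.0018  0.0205] tilt 16.0 yawerr 0.0 tipfront [ 0.0427 -0.0018  0.0101] tiprear z 0.004 F [-1.6  0.6  1. ] w 0.03606317720839002
```

View pics/p5.png

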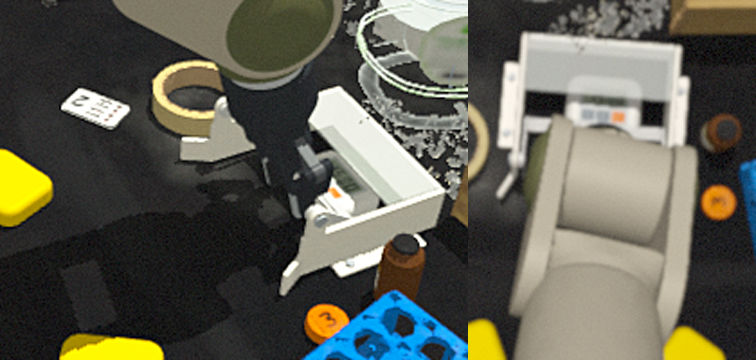

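Call:
play_rows:
  commands:
    - {"x": -0.0029,"y": 0,"z": 0.0008,"rx": 0,"ry": 0,"rz": 0,"grip": 0.15}
    - {"x": -0.0029,"y": 0,"z": 0.0008,"rx": 0,"ry": 0,"rz": 0,"grip": 0.15}
    - {"x": -0.0029,"y": 0,"z": 0.0009,"rx": 0,"ry": 0,"rz": 0,"grip": 0.15}
    - {"x": 0,"y": 0,"z": 0,"rx": 0,"ry": 0,"rz": 0,"grip": 0.15}

```text
time_s: 10.95
position: [0.6591, -0.0097, 0.0198]
tool_rot: [[-0.959, 0.09, 0.269], [0.087, 0.996, -0.024], [-0.27, 0.001, -0.963]]
ft_force: [-13.2, 2.6, 5.5]
grip_width: 0.0364
```

```bash
python3 look.py p6; python3 - <<'E'
from h import *
b=np.load("b.npy"); t=dict(np.load("t.npz")); s=dict(np.load("s.npz"))
r=lambda x:[((x,-.04,.018),(x,.04,.018))]
overlay(t,b,"pics/ov6.png",(310,125,440,225),5,seg=r(.04)+r(.05)+r(.112)+r(.128))
E
```

```text
t 10.95 TCP box [ 0.0349 -0.0014  0.0198] tilt 15.7 yawerr 0.0 tipfront [ 0.0492 -0.0014  0.0093] tiprear z 0.0033 F [-13.2   2.6   5.5] w 0.03635662516595857
```

View pics/ov6.png

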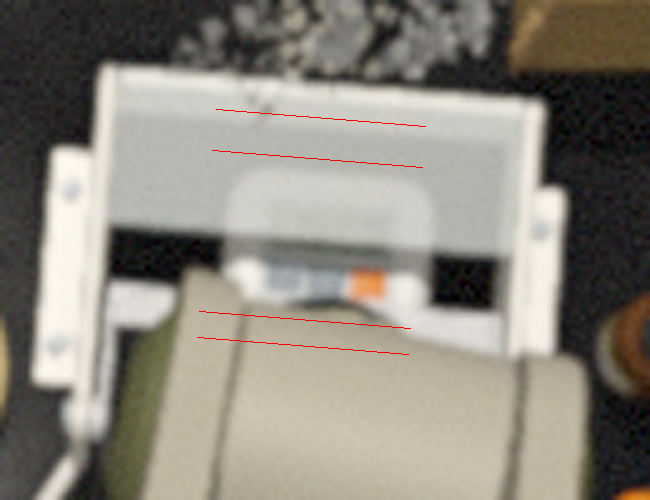

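View pics/p6.png

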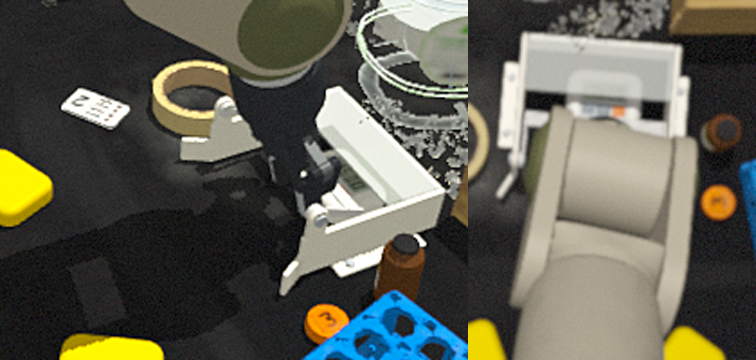

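There is 13 N at the fingers: the upper fingers are bearing on the fully raised flap. Through the clear roof the timer's front shows at about x=107 mm, which puts its rear at about 45 mm. I'll back off 3 mm, lean the fingers more, and go a little deeper for margin.

Call:
play_rows:
  commands:
    - {"x": 0.0038,"y": 0,"z": -0.0012,"rx": 0,"ry": 0,"rz": 0,"grip": 0.15}
    - {"x": -0.0003,"y": 0,"z": -0.001,"rx": 0,"ry": -0.07,"rz": 0,"grip": 0.15}
    - {"x": 0,"y": 0,"z": 0,"rx": 0,"ry": -0.07,"rz": 0,"grip": 0.15}
    - {"x": 0,"y": 0,"z": 0,"rx": 0,"ry": 0,"rz": 0,"grip": 0.15}

```text
time_s: 11.55
position: [0.657, -0.0099, 0.0216]
tool_rot: [[-0.91, 0.091, 0.405], [0.083, 0.996, -0.037], [-0.407, 0.0, -0.914]]
ft_force: [-2.4, -0.3, 0.8]
grip_width: 0.0364
```

```bash
python3 look.py p7; python3 - <<'E'
from h import *
from rig import env
b=np.load("b.npy"); o=env.observe(); delta(o,b,(.039,-.002,.0215),np.radians(24))
E
```

```text
t 11.55 TCP box [ 0.0328 -0.0018  0.0216] tilt 24.0 yawerr 0.0 tipfront [ 0.0485 -0.0018  0.0132] tiprear z 0.0043 F [-2.4 -0.3  0.8] w 0.03641431611138013
shift tool now [-0.0047 -0.0001  0.0027] rot [0.    0.001 0.   ] shift in target axes [-0.0047 -0.0001  0.0027]
```

View pics/p7.png

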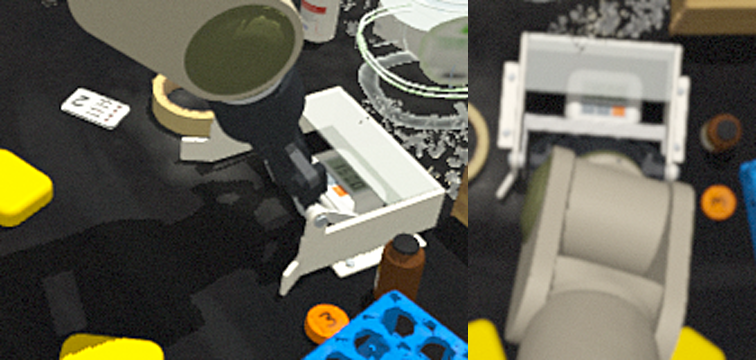

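Call:
play_rows:
  commands:
    - {"x": -0.0014,"y": 0,"z": 0.0016,"rx": 0,"ry": 0,"rz": 0,"grip": 0.15}
    - {"x": -0.0018,"y": 0,"z": 0.0009,"rx": 0,"ry": 0,"rz": 0,"grip": 0.15}
    - {"x": -0.0018,"y": 0,"z": 0.0009,"rx": 0,"ry": 0,"rz": 0,"grip": 0.15}
    - {"x": -0.0009,"y": 0,"z": 0.0004,"rx": 0,"ry": 0,"rz": 0,"grip": 0.15}
    - {"x": 0,"y": 0,"z": 0,"rx": 0,"ry": 0,"rz": 0,"grip": 0.15}

```text
time_s: 12.28
position: [0.6632, -0.0104, 0.0201]
tool_rot: [[-0.911, 0.091, 0.403], [0.083, 0.996, -0.036], [-0.405, 0.0, -0.914]]
ft_force: [-8.9, -0.9, 2.9]
grip_width: 0.0361
```

```bash
python3 look.py p8; python3 - <<'E'
from h import *
b=np.load("b.npy"); t=dict(np.load("t.npz"))
r=lambda x:[((x,-.04,.018),(x,.04,.018))]
overlay(t,b,"pics/ov8.png",(310,125,440,225),5,seg=r(.04)+r(.05)+r(.112)+r(.128))
E
```

```text
t 12.275 TCP box [ 0.039  -0.0017  0.0201] tilt 23.9 yawerr 0.0 tipfront [ 0.0548 -0.0017  0.0117] tiprear z 0.0028 F [-8.9 -0.9  2.9] w 0.03611589749716944
```

View pics/ov8.png

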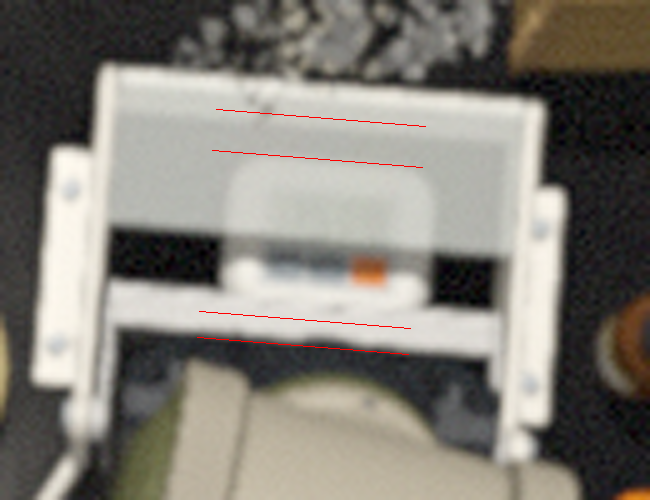

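The timer's front is now at about 111 mm and its rear at about 49 mm. Drawing the fingers straight out.

Call:
play_rows:
  commands:
    - {"x": 0.0046,"y": 0,"z": -0.002,"rx": 0,"ry": 0,"rz": 0,"grip": 0.15}
    - {"x": 0.0073,"y": 0,"z": -0.0033,"rx": 0,"ry": 0,"rz": 0,"grip": 0.15}
    - {"x": 0.0073,"y": 0,"z": -0.0033,"rx": 0,"ry": 0,"rz": 0,"grip": 0.15}
    - {"x": 0.0073,"y": 0,"z": -0.0033,"rx": 0,"ry": 0,"rz": 0,"grip": 0.15}
    - {"x": 0.0073,"y": 0,"z": -0.0033,"rx": 0,"ry": 0,"rz": 0,"grip": 0.15}
    - {"x": 0.0073,"y": 0,"z": -0.0033,"rx": 0,"ry": 0,"rz": 0,"grip": 0.15}
    - {"x": 0.0073,"y": 0,"z": -0.0033,"rx": 0,"ry": 0,"rz": 0,"grip": 0.15}
    - {"x": 0.0073,"y": 0,"z": -0.0033,"rx": 0,"ry": 0,"rz": 0,"grip": 0.15}
    - {"x": 0.0073,"y": 0,"z": -0.0033,"rx": 0,"ry": 0,"rz": 0,"grip": 0.15}
    - {"x": 0.0073,"y": 0,"z": -0.0033,"rx": 0,"ry": 0,"rz": 0,"grip": 0.15}
    - {"x": 0.0073,"y": 0,"z": -0.0033,"rx": 0,"ry": 0,"rz": 0,"grip": 0.15}
    - {"x": 0.0073,"y": 0,"z": -0.0033,"rx": 0,"ry": 0,"rz": 0,"grip": 0.15}

```text
time_s: 13.88
position: [0.571, -0.0021, 0.021]
tool_rot: [[-0.909, 0.091, 0.406], [0.083, 0.996, -0.037], [-0.408, -0.0, -0.913]]
ft_force: [-0.1, -0.5, -0.1]
grip_width: 0.0363
```

```bash
python3 look.py p9
```

```text
t 13.875 TCP box [-0.0535 -0.0019  0.021 ] tilt 24.1 yawerr 0.0 tipfront [-0.0378 -0.0018  0.0127] tiprear z 0.0038 F [-0.1 -0.5 -0.1] w 0.036277998652989696
```

View pics/p9.png

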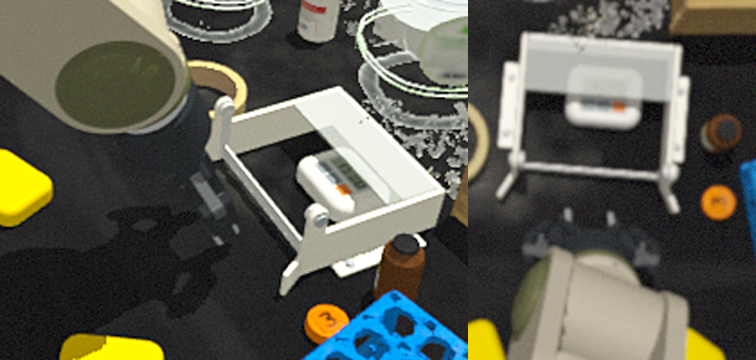

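The flap hangs shut with the timer inside. I'll lift clear, then check.

Call:
play_rows:
  commands:
    - {"x": 0.018,"y": 0,"z": -0.008,"rx": 0,"ry": 0,"rz": 0,"grip": 0.15}
    - {"x": 0.01,"y": 0,"z": -0.03,"rx": 0,"ry": 0,"rz": 0,"grip": 0.15}
    - {"x": 0.01,"y": 0,"z": -0.03,"rx": 0,"ry": 0,"rz": 0,"grip": 0.15}
    - {"x": 0.01,"y": 0,"z": -0.03,"rx": 0,"ry": 0,"rz": 0,"grip": 0.15}
    - {"x": 0.01,"y": 0,"z": -0.03,"rx": 0,"ry": 0,"rz": 0,"grip": 0.15}
    - {"x": 0,"y": 0,"z": 0,"rx": 0,"ry": 0,"rz": 0,"grip": 0.15}
    - {"x": 0,"y": 0,"z": 0,"rx": 0,"ry": 0,"rz": 0,"grip": 0.15}

```text
time_s: 14.85
position: [0.4675, 0.0072, 0.114]
tool_rot: [[-0.909, 0.091, 0.406], [0.083, 0.996, -0.037], [-0.408, -0.0, -0.913]]
ft_force: [0.1, 0.9, -0.3]
grip_width: 0.0363
```

```bash
python3 look.py p10; python3 - <<'E'
from h import *
from rig import finder
b=np.load("b.npy"); t=dict(np.load("t.npz"));s=dict(np.load("s.npz"))
r=lambda x:[((x,-.04,.018),(x,.04,.018))]
overlay(t,b,"pics/ov10.png",(310,125,440,225),5,seg=r(.04)+r(.05)+r(.112)+r(.128)+SEG[7:9])
overlay(s,b,"pics/ov10s.png",(310,190,490,350),3.5,seg=SEG[7:9]+r(.05))
for n in("cassette","tube_cap","amber_bottle","tape_roll"): print(n,[(np.round(x["point"],3),round(x["conf"],2)) for x in finder.boxes_of("side",n)[:1]])
E
```

```text
t 14.85 TCP box [-0.1575 -0.002   0.114 ] tilt 24.1 yawerr 0.0 tipfront [-0.1417 -0.002   0.1057] tiprear z 0.0967 F [ 0.1  0.9 -0.3] w 0.03633803476374985
cassette [(array([0.567, 0.187, 0.002]), 0.59)]
tube_cap [(array([ 0.589, -0.136,  0.014]), 0.84)]
amber_bottle []
tape_roll [(array([0.648, 0.154, 0.019]), 0.81)]
```

View pics/ov10.png

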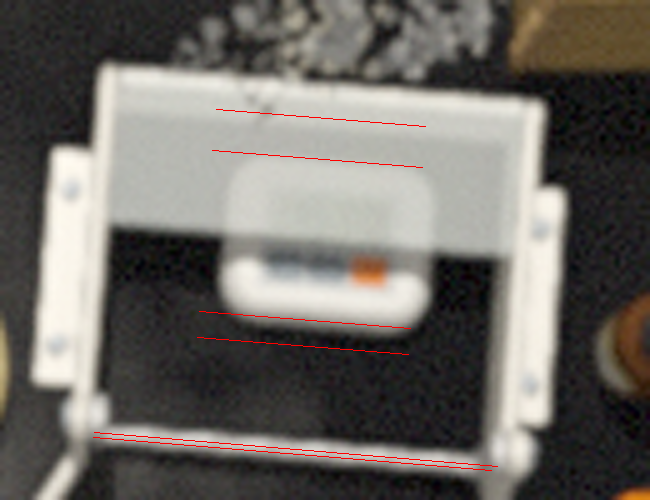

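View pics/ov10s.png

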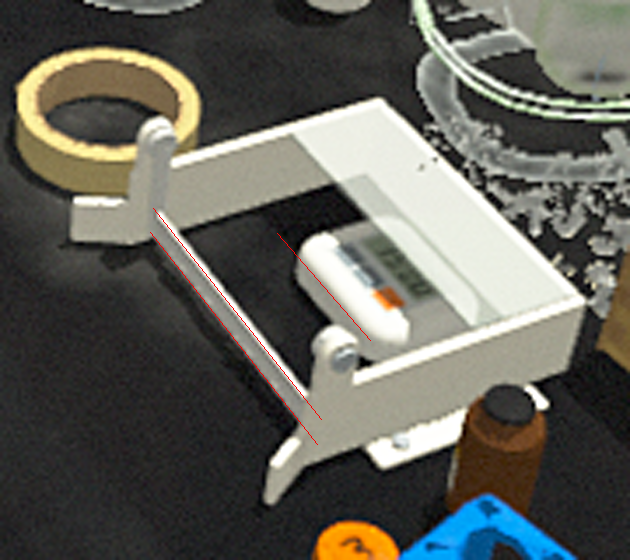

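The flap lies on its shut lines and the timer lies flat, well inside. The cassette reading shifted by about 10 mm, so I'll compare it with the first picture.

```bash
python3 - <<'E'
from h import *
t0=dict(np.load("top0.npz"))["color"];t1=dict(np.load("t.npz"))["color"]
for n,(u,v,h) in dict(cassette=(262,249,24),cap=(439,232,15),bottle=(441,194,16),tape=(286,198,32)).items():
    T=t0[v-h:v+h,u-h:u+h]; S=t1[v-h-10:v+h+10,u-h-10:u+h+10]
    m=cv2.minMaxLoc(cv2.matchTemplate(S,T,cv2.TM_CCOEFF_NORMED)); print(n,round(m[1],3),np.array(m[3])-10)
E
```

```text
cassette 0.998 [0 0]
cap 0.991 [0 0]
bottle 0.922 [0 0]
tape 0.995 [0 0]
```

```bash
python3 - <<'E'
from rig import order
print(order.close_job())
E
```

```text
the job is handed in; nothing more can be done
None
```

I pushed the white timer flat across the bench with both fingertips, in through the flap, and drew the fingers straight out. The flap fell shut behind it. The job was handed in about 15 s into the 51 s.

**Timer and flap:** The last pictures show the timer lying flat and nearly square. It spans about x = 49 to 111 mm past the hinge, clear of the 40 mm needed and of the back wall. The flap hangs on its shut line, and the gripper is clear with no force on it.

**Bystanders:** Matching the first and last top pictures shows no shift for the cassette, cap, bottle or tape roll. The finder disagreed in the side view: it put the cassette about 10 mm off and did not find the bottle. I took the cassette reading as the arm hiding part of it, because the top picture matched exactly.

**Forces:** The highest reading I saw was about 13 N at the wrist. It came when the fingers bore on the fully raised flap, so I backed off and leaned them more. The reading was about 9 N at the end of the final push.

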